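Move the mist rose to the other standpipe

TASK

Take the mist rose off the pipe it is on: squeeze its collet ring in towards the rose and keep it squeezed while you draw the rose straight off, without tugging against the catch. Then push it gently onto the empty pipe of the other standpipe until it stops fully home, and let go so that the collet ring springs back out and locks it there. Do not ram or wrench the pipes, and leave the scoop, the dibber and the stack of nursery pots where they are.

Things in the scene. Friction and masses are not known exactly. Their poses are not given: they have to be found in the camera images.
- rose: Mist rose, loose, about 90 g, starts locked on stand_a's pipe: black round spray head, level. Origin: centre of its socket's mouth, on the axis; x along the axis out of the spray face (away from the pipe), z up. Socket body 38 mm diameter, x = 0 to 34 mm. Socket hole 18 mm wide (1 mm play all round the pipe), 31 mm deep: fully home, the pipe's tip touches its floor.
- rose_face (a point): Centre of the rose's flat spray face, at x = 40 mm of the rose; the face is a black disc 54 mm in diameter, 6 mm thick. It and the collet ring's outer face can be pinched together from above along the axis, one finger behind the ring, over the pipe (pipe top 8 mm above the axis, top edges of both discs 27 mm above it).
- collet (a joint): Travel of the grey collet ring (disc 54 mm diameter, 4 mm thick, 19 mm hole) at the socket's mouth into the rose: 0 = sprung out, outer face at x = -10 mm of the rose (50 mm long overall); 0.005 m = squeezed in against a hard stop, face at x = -5 mm (45 mm overall). Spring: 4.5 N to start, 9 N fully in; springs back when let go.
- rose_teeth (a point): Point on the axis amid four catch teeth in the socket, x = 5 mm of the rose. They lock in the pipe's groove (2.5 mm end play) and clear it only with the ring nearly fully in; with the ring out the rose won't pull off. Pushed on with the ring out they ride over the pipe's tip, with more push. Let go short of home they rest on the pipe and the ring stays in.
- stand_a: Standpipe with the rose on at the start, fixed to the bench; position and yaw vary, left or right of the other. Steel base plate 110 x 84 x 10 mm, 28 mm post, dark clamp block 36 mm wide, top 122 mm above the bench. Origin: on the bench under the post's axis; z up, x along the level pipe towards its tip. Pipe axis 100 mm above the bench at y = 0. The rose's origin at home: x = 75 mm.
- clamp_a (a point): Where stand_a's pipe leaves the clamp's front face, on the pipe axis, at x = 15 mm of the stand. The pipe is rigid, grey, 16 mm in diameter, its tip at x = 106 mm of the stand. The last 8 mm are a round (hemispherical) tip; a groove 9 mm in diameter lies 22 to 30 mm behind the tip.
- stand_b: The other standpipe, with the empty pipe: same shape, size and frame as stand_a, also fixed to the bench, pipe axis also 100 mm above it. Its pipe was clamped by eye: the tip lies anywhere from x = 96 to 116 mm, unmeasured, so fully home for the rose's origin is anywhere from x = 65 to 85 mm and has to be felt. The pipe does not slide.
- clamp_b (a point): Where stand_b's pipe leaves the clamp's front face, on the pipe axis, at x = 15 mm of the stand; same pipe, tip and groove as on stand_a.
- scoop: Bystander, loose: galvanised steel scoop lying on the bench, 220 mm long, 75 mm wide, 45 mm high; origin under the back of the pan, x out of the pan's mouth.
- dibber: Bystander, loose: wooden dibber with a cross grip lying on the bench, 204 mm long, 29 mm high, origin under the inner face of the cross grip, x towards the tip.
- pot_stack: Bystander, loose: stack of three black nursery pots, 88 mm across, 92 mm tall, origin under its centre.
Not all that is in view belongs to the job. What is shaped like the stand_a but blue is not meant.

How it is judged:
On the way, in this order (a step that is already met when the one before it is completed fails the run):
1. the collet ring is squeezed in (over 3.5 mm) while the rose is still on the first pipe (value of joint collet above 0.0035 m and x of rose in the frame of stand_a below 0.085 m and horizontal distance between rose and stand_a below 0.095 m), for 0.1 s.
2. the rose is drawn clear of the first pipe (distance between rose and stand_a above 0.155 m), for 0.05 s.
At the end, for the whole second after the job is handed in: The rose sits on the pipe of stand_b, on the pipe's axis within 5 mm and 0.12 rad and pushed home on that pipe with the catch locked (origin at x = 62 to 88.5 mm of stand_b and the collet ring sprung out to within 1.5 mm), at rest (x of rose in the frame of stand_b between 0.062 and 0.0885 m and y of rose in the frame of stand_b between -0.005 and 0.005 m and z of rose in the frame of stand_b between 0.095 and 0.105 m and angle between the x axis of rose and the x axis of stand_b, either way round below 0.12 rad and value of joint collet below 0.0015 m and linear speed of rose below 0.02 m/s); the robot touches nothing.
It fails at once if the first pipe is wrenched or tugged: more than 60 N between the rose and stand_a (contact force between rose and stand_a above 60 N).
It fails at once if the second pipe is rammed or wrenched: more than 35 N between the rose and stand_b (contact force between rose and stand_b above 35 N).
It fails at once if the scoop, the dibber or the stack of nursery pots is pushed more than 30 mm (distance of any of scoop, dibber, pot_stack from where it was at the start of the episode above 0.03 m).
It also fails if it takes over 58 s, if anything falls off the work surface, if the arm or the gripper's body presses on something with over 40 N, if the wrist force passes 120 N, or if a joint passes its speed limit or range.

ROBOT

A 6-joint arm with a two-finger parallel gripper is mounted at the origin on the work surface. World frame = base frame: x ahead of the robot, y to its left, z up, the work surface at z = 0. Lengths are in m, angles in rad, forces in N, time in s.
With the tool pointing down it reaches from about 0.3 to 0.775 m from the base axis. Payload 14.6 kg.
Tool frame: the origin (TCP) lies at the very end of the fingers, on their centre line; the grasp point (between the pads) lies ctrl.tcp_to_grasp behind it (ctrl.tcp_to_grasp is the distance from the TCP to the grasp point, in m); x points along the fingers, y is the direction in which the jaws open and shut, and the axes are right-handed (so a half turn about x gives the same grasp; the last joint's range is limited). The gripper opens to 94 mm and grips with 3 to 60 N. Pads are 16 mm wide; open, the fingers measure 119 mm over their backs; the gripper's body (75 mm by 177 mm) begins 78 mm behind the grasp point.
Start: joints at [1.209, 0.3, 1.521, -0, 1.321, -0.067], TCP at [0.16, 0.526, 0.205] pointing down, gripper open.
Joint ranges: [-3.03, 3.03], [-0.79, 2.21], [0.23, 2.52], [-1.04, 4.18], [0, 3.07], [-2.55, 2.55]. Speed limits (rad/s): [2.22, 2.22, 2.57, 3.14, 3.14, 3.14].

INTERFACE

Orientations are given as [roll, pitch, yaw] about the fixed x, y, z axes, in that order (R = Rz(yaw) Ry(pitch) Rx(roll)).
In Python, from station import ctrl gives the robot as it stands.
- The arm moves only by the tool play_rows, never from a script. Its argument "increments" is a list that holds one entry, the list of rows, each a list of 5 numbers: the closure in counts, from 0 (fully open) to 255 (shut), then the shift along the tool's x, y, z in cm, then the turn about the tool's x in degrees. A call has 1 to 12 rows; each row shifts and turns the commanded pose from where the row before left it, along the tool's axes as they then stand; what a row does not reach is not made up. A row lasts 1/12 s, in which the tool goes at most 41.7 mm and 7.16 degrees, less where a joint would pass 70% of its speed; a pose out of reach is approached as far as the arm can. A call is refused whole if a number of a shift passes 4.17 or a number of a turn 7.16, either way. A call with a gripper value outside its range is refused whole. The fingers move at their own pace and stop on an object; "newtons" is the grip in N (left out, the last holds). Time passes only in rows, so rows that do not move let the fingers close. It gives the time, the measured TCP pose, the force and the opening at its end, in the units of the state.
- ctrl.get_obs(): the state, without advancing time (a new reading comes with each control period).
- ctrl.camera(name): name is "side" or "top" or "wrist"; returns the picture (420x560x3 uint8, red, green, blue); there is no depth.
- ctrl.calibration(name): a dict with "fx", "fy", "cx", "cy" (pixels), "rvec" (rotation vector, rad) and "tvec" (3), from world to camera coordinates, as OpenCV has them; the wrist camera has in their place "T_tool_cam" (4x4, takes a point from camera to tool coordinates, whose origin is the TCP and whose axes are the tool frame's). Camera axes: x right, y down, z forward; pixel columns grow to the right and rows downward; lengths in m; the calibration is good to about 2 mm. A picture is of the moment at which its call begins: read the wrist's pose just before it. calibration takes no time and is no camera call.
- ctrl.hand_in(): hands the job in, once; it reports no verdict.
The state is a dict: "time_s": time; "qpos": joint angles; "joint_vel": joint speeds; "tau": joint torques, N m; "ee_pos": TCP position; "eef_rot": TCP orientation; "force": force on the tool from outside, world axes, zero at the start; "moment": the same for the moment, N m; "grip_width": finger opening in m.
Only numpy, scipy, OpenCV 4.12 (cv2) and the standard library are available. Lean on these libraries where they do the work, as an engineer would, in place of code of your own. Each camera call takes 0.05 s, during which the arm holds its last target.

## Working session

There is one attempt and no reset: what is moved stays moved. The work goes in short steps, Python scripts to look and compute and a tool call to move; the robot and the scene stay as the last step left them, time stands still between calls to the robot, and variables do not carry over. Pictures are saved under pics/ and viewed, and the job is handed in when it is done.

Besides the shell and the picture viewer there is one more tool, called after "Emit:" as name(argument=value, ...), one argument or row to a line, values as JSON. play_rows: Moves the arm, as the interface text tells. Its arguments: {"type":"object","properties":{"increments":{"type":"array"},"newtons":{"type":"number"}},"required":["increments"]}

```bash
ls; mkdir -p pics
python3 - <<'E'
from station import ctrl
import cv2
for n in ("side","top","wrist"):
    im=ctrl.camera(n); cv2.imwrite(f"pics/{n}0.png",im[:,:,::-1])
    print(n,ctrl.calibration(n))
print(ctrl.get_obs(),ctrl.tcp_to_grasp)
E
```

```text
pics
side {'fx': 474.3971376904604, 'fy': 474.3971376904604, 'cx': 274.9333831323609, 'cy': 204.9982209475656, 'rvec': array([ 2.29531056, -0.02541124,  0.03386278]), 'tvec': array([-0.38378027,  0.10178871,  1.17895505])}
top {'fx': 392.96203962093625, 'fy': 392.96203962093625, 'cx': 270.25421482600393, 'cy': 209.17652923180074, 'rvec': array([ 2.15022985, -2.12571889,  0.18734603]), 'tvec': array([0.02784881, 0.39037716, 0.89847931])}
wrist {'fx': 291.0650821504727, 'fy': 291.0650821504727, 'cx': 285.3912139398613, 'cy': 213.35283112719645, 'T_tool_cam': array([[ 3.56140648e-04, -2.68619575e-01,  9.63246281e-01,
        -1.79039378e-01],
       [ 9.99999673e-01, -6.04318670e-04, -5.38255238e-04,
        -1.11283022e-03],
       [ 7.26693604e-04,  9.63246157e-01,  2.68619272e-01,
        -7.88098073e-02],
       [ 0.00000000e+00,  0.00000000e+00,  0.00000000e+00,
         1.00000000e+00]])}
{'time_s': 0.15, 'qpos': array([ 1.20939119e+00,  3.00354370e-01,  1.52141458e+00, -4.02846749e-06,
        1.32069983e+00, -6.65915889e-02]), 'joint_vel': array([-0.00040254, -0.00357739,  0.00030439,  0.00144248, -0.0006904 ,
       -0.00109213]), 'tau': array([ 1.81970054e-04, -5.31964731e+01, -3.52817130e+01,  7.08255172e-02,
        2.36885296e-02, -1.11942854e-04]), 'ee_pos': array([0.1597404 , 0.52609184, 0.2050208 ]), 'eef_rot': array([-1.63293395,  1.56992019, -1.9277465 ]), 'force': array([-0.76433793, -0.36339292,  0.43319997]), 'moment': array([0.00705142, 0.01216227, 0.02452113]), 'grip_width': 0.0937079744639396} 0.0188
```

View pics/side0.png

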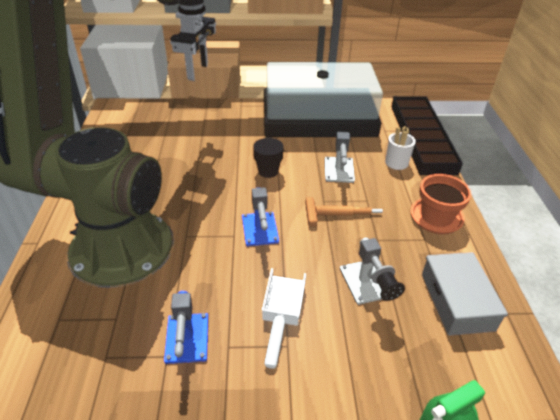

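View pics/top0.png

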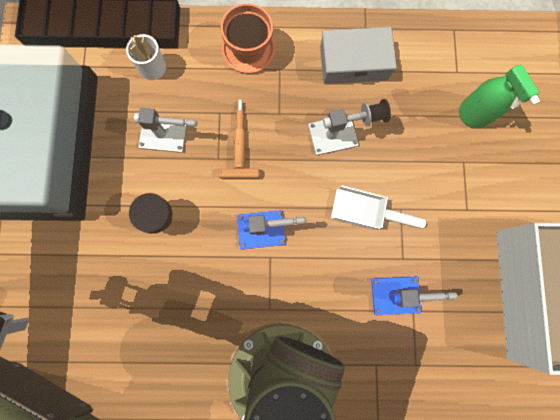

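View pics/wrist0.png

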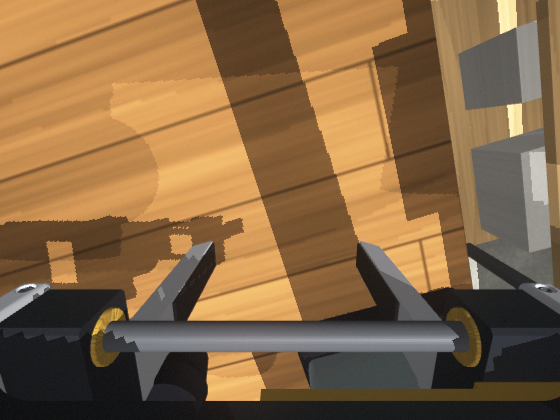

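Two grey-steel standpipes: the one with the rose at top (335,135) (rose at (378,112)) and the empty one at top (163,137) with its tip at (196,123). The blue stands at top (262,228) and (397,295) could be mistaken for them; they are excluded by colour. I'll check the choice in close crops.

Run:
```python
import cv2, numpy as np
t=cv2.imread("pics/top0.png"); s=cv2.imread("pics/side0.png")
a=cv2.resize(t[85:165,300:400],None,fx=7,fy=7,interpolation=cv2.INTER_CUBIC)
b=cv2.resize(t[95:165,125:215],None,fx=7,fy=7,interpolation=cv2.INTER_CUBIC)
cv2.imwrite("pics/ca.png",a);cv2.imwrite("pics/cb.png",b)
a=cv2.resize(s[230:310,330:415],None,fx=7,fy=7,interpolation=cv2.INTER_CUBIC)
b=cv2.resize(s[125:190,310:370],None,fx=8,fy=8,interpolation=cv2.INTER_CUBIC)
cv2.imwrite("pics/sa.png",a);cv2.imwrite("pics/sb.png",b)
```

```text
(no output)
```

View pics/ca.png

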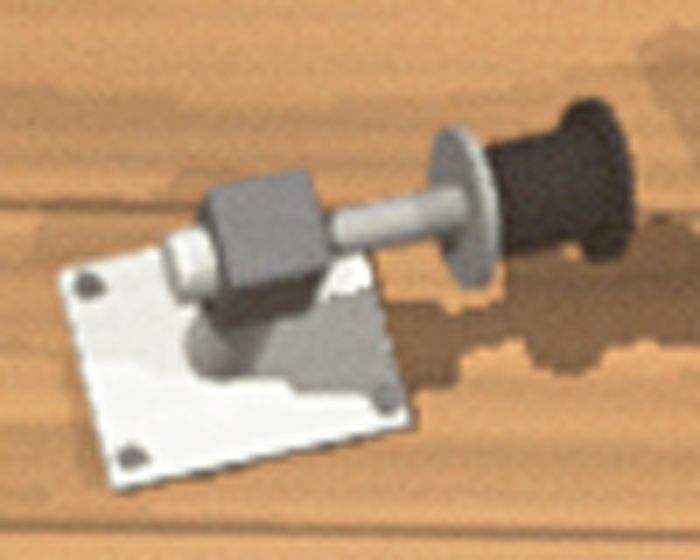

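View pics/cb.png

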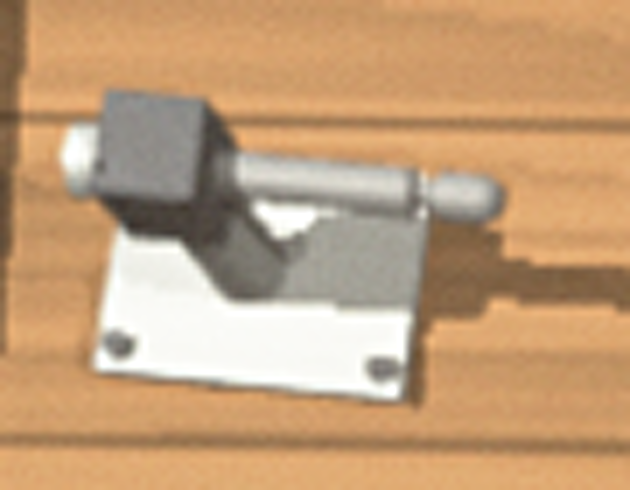

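View pics/sa.png

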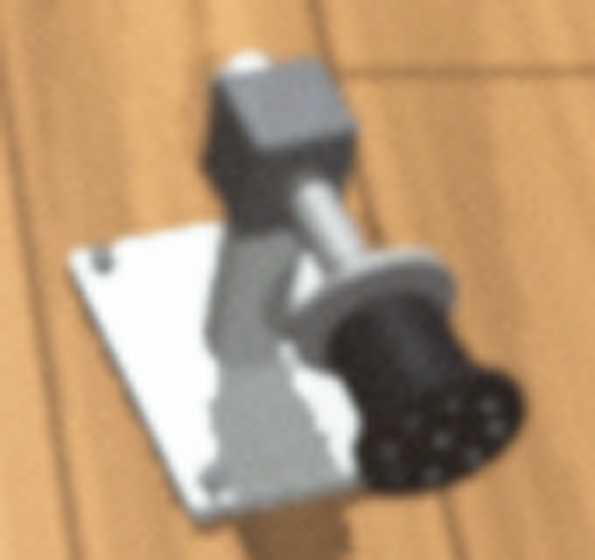

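View pics/sb.png

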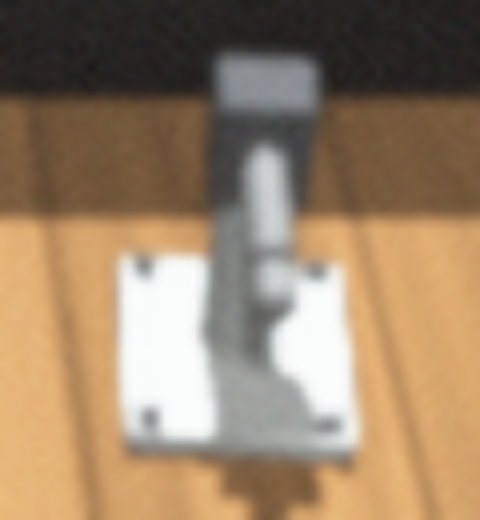

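The crops confirm it: the steel stand with the black rose and grey ring is stand_a, the bare pipe is stand_b. Coarse pose fit from clicked pixels.

```bash
cat > h.py <<'E'
import numpy as np, cv2
from scipy.optimize import least_squares
from scipy.spatial.transform import Rotation as R
CAL={}
def cal(n):
    if n not in CAL:
        from station import ctrl
        CAL[n]=ctrl.calibration(n)
    return CAL[n]
def proj(n,P,pose=None):
    c=cal(n); P=np.atleast_2d(np.asarray(P,float))
    if n=="wrist":
        p,r=pose
        T=np.eye(4);T[:3,:3]=R.from_euler('xyz',r).as_matrix();T[:3,3]=p
        W=np.linalg.inv(T@c["T_tool_cam"]); Q=P@W[:3,:3].T+W[:3,3]
    else:
        Q=P@cv2.Rodrigues(c["rvec"])[0].T+c["tvec"]
    return np.c_[c["fx"]*Q[:,0]/Q[:,2]+c["cx"],c["fy"]*Q[:,1]/Q[:,2]+c["cy"]]
def st(p,L):
    x,y,yw=p; L=np.atleast_2d(L); c,s=np.cos(yw),np.sin(yw)
    return np.c_[x+c*L[:,0]-s*L[:,1], y+s*L[:,0]+c*L[:,1], L[:,2]]
def ring(xc,rad,zc=.1):
    t=np.linspace(0,2*np.pi,60); return np.c_[xc+0*t,rad*np.cos(t),zc+rad*np.sin(t)]
E
python3 - <<'E'
from h import *
def cr(pts,off,k): return (np.array(pts)+.5)/k-.5+np.array(off)
# stand A : (camera, local point, pixel)
A=[("top",(.067,0,.1),cr([465,206],(300,85),7)),("top",(.112,0,.1),cr([598,181],(300,85),7)),
   ("side",(.115,0,.1),cr([440,435],(330,230),7)),("top",(.015,-.018,.122),cr([328,250],(300,85),7)),("top",(.015,.018,.122),cr([305,170],(300,85),7)),
   ("side",(.015,.018,.122),cr([356,130],(330,230),7)),("side",(.015,-.018,.122),cr([268,150],(330,230),7))]
B=[("top",(.015,-.018,.122),cr([196,198],(125,95),7)),("top",(.015,.018,.122),cr([207,97],(125,95),7)),
   ("side",(.015,.018,.122),cr([318,110],(310,125),8)),("side",(.015,-.018,.122),cr([215,110],(310,125),8))]
for nm,D,x0 in (("A",A,(.6,-.1,-1.4)),("B",B,(.6,.3,-1.6))):
    f=lambda p:np.concatenate([(proj(c,st(p,l))[0]-px) for c,l,px in D])
    s=least_squares(f,x0,loss="soft_l1"); print(nm,s.x.round(4),f(s.x).round(1))
    for n in("top","side"):
        im=cv2.imread(f"pics/{n}0.png"); c=proj(n,st(s.x,[[.03,0,.08]]))[0].astype(int)
        x,y=c-[50,40]; k=7
        v=cv2.resize(im[y:y+80,x:x+100],None,fx=k,fy=k,interpolation=cv2.INTER_CUBIC)
        def dr(L,col,cl=True):
            q=((proj(n,st(s.x,L))-[x,y]+.5)*k-.5).astype(np.int32); cv2.polylines(v,[q],cl,col,1)
        dr([[.015,.018,.122],[.015,-.018,.122],[-.015,-.018,.122],[-.015,.018,.122]],(0,255,0))
        dr([[.055,.042,.01],[.055,-.042,.01],[-.055,-.042,.01],[-.055,.042,.01]],(255,0,0))
        dr([[.015,0,.1],[.106,0,.1]],(0,0,255),False)
        if nm=="A": dr(ring(.065,.027),(0,255,255));dr(ring(.115,.027),(255,255,0))
        cv2.imwrite(f"pics/fit{nm}{n}.png",v)
E
cd pics; python3 -c "
import cv2,numpy as np
v=[cv2.resize(cv2.imread(f'fit{a}{n}.png'),(400,300) if 0 else (400,320)) for a in 'AB' for n in('top','side')]
cv2.imwrite('fit.png',np.vstack([np.hstack(v[:2]),np.hstack(v[2:])])[:600])"
```

```text
A [ 0.5878 -0.1186 -1.3484] [-0.2  0.  -0.3 -0.2 -0.1 -0.1  1.2  1.8  0.6 -1.7  1.5 -0.6 -1.5 -0.6]
B [ 0.583   0.3095 -1.6058] [ 0.2  0.5  0.1 -0.4 -0.  -0.3  0.1 -0.5]
```

View pics/fit.png

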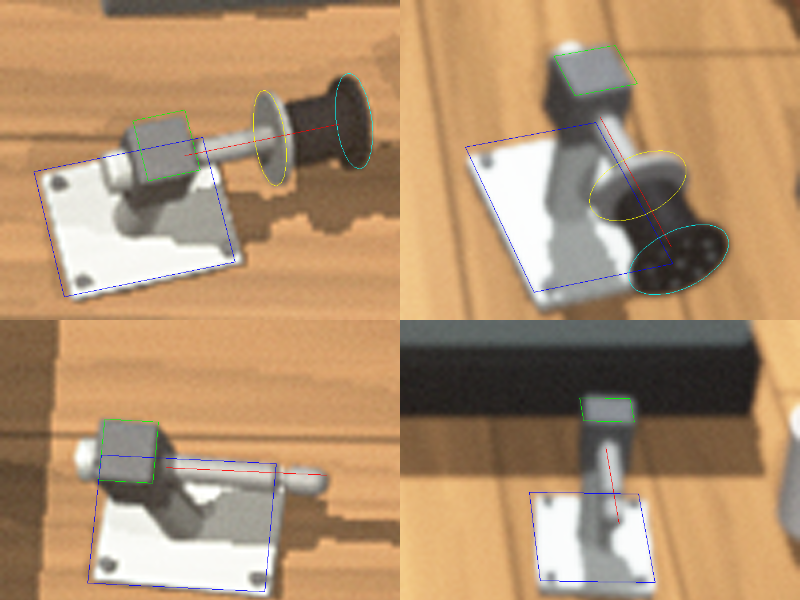

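The overlay matches both stands within about 2–3 mm. Next: the tool axes, and a first move to a wrist-camera viewpoint above stand_a.

Run:
```python
from h import *
from station import ctrl
o=ctrl.get_obs(); M=R.from_euler('xyz',o["eef_rot"]).as_matrix(); print(M.round(3))
yw=np.degrees(np.arctan2(M[1,1],M[0,1])); print("tool y yaw",yw, "z yaw",np.degrees(np.arctan2(M[1,2],M[0,2])))
print("A axis yaw",np.degrees(-1.3484),"B",np.degrees(-1.6058))
p=np.array([.5878,-.1186,-1.3484]); g=st(p,[[.0925,0,.22]])[0]; print(g)
d=M.T@(g-o["ee_pos"]); print(d*100)
```

```text
[[-0.     0.291  0.957]
 [-0.001  0.957 -0.291]
 [-1.    -0.001 -0.   ]]
tool y yaw 73.10848640338705 z yaw -16.891516322452038
A axis yaw -77.25762909544021 B -92.00556274210759
[ 0.6082025  -0.20882188  0.22      ]
[ -1.45131892 -57.29145884  64.26500195]
```

Emit:
play_rows(
  increments=[
    [[0, -1.5, 0, 0, 0], [0, 0, -2.4, 2.7, 0], [0, 0, -2.4, 2.7, 0], [0, 0, -2.4, 2.7, 0], [0, 0, -2.4, 2.7, 0], [0, 0, -2.4, 2.7, 0], [0, 0, -2.4, 2.7, 0], [0, 0, -2.4, 2.7, 0], [0, 0, -2.4, 2.7, 0], [0, 0, -2.4, 2.7, 0], [0, 0, -2.4, 2.7, 0], [0, 0, -2.4, 2.7, 0]],
  ],
)

```text
time_s: 1.15
ee_pos: [0.3677, 0.1857, 0.2205]
eef_rot: [0.665, 1.571, 0.37]
force: [0.4, 0.2, -0.2]
grip_width: 0.094
```

Emit:
play_rows(
  increments=[
    [[0, 0, -2.4, 2.7, 0], [0, 0, -2.4, 2.7, 0], [0, 0, -2.4, 2.7, 0], [0, 0, -2.4, 2.7, 0], [0, 0, -2.4, 2.7, 0], [0, 0, -2.4, 2.7, 0], [0, 0, 0, 0, -6], [0, 0, 0, 0, -6], [0, 0, 0, 0, -6], [0, 0, 0, 0, -6], [0, 0, 0, 0, -6], [0, 0, 0, 0, 0]],
  ],
)

```text
time_s: 2.15
ee_pos: [0.4804, 0.0025, 0.2203]
eef_rot: [2.863, 1.57, 3.097]
force: [0.3, -0.0, 0.0]
grip_width: 0.0939
```

Run:
```python
from h import *
from station import ctrl
o=ctrl.get_obs(); M=R.from_euler('xyz',o["eef_rot"]).as_matrix(); print(o["time_s"],o["ee_pos"],o["qpos"])
yw=np.degrees(np.arctan2(M[1,1],M[0,1])); print("tool y yaw",yw)
p=np.array([.5878,-.1186,-1.3484]); g=st(p,[[.0925,0,.22]])[0]
print(M.T@(g-o["ee_pos"])*100)
```

```text
2.15 [0.48036474 0.00247224 0.22025548] [-7.11128079e-02  1.31878997e-01  1.69006106e+00 -1.03115665e-05
  1.32003439e+00 -1.87563557e+00]
tool y yaw 103.39168365372531
[ 2.03075669e-02 -2.35157042e+01  7.54247311e+00]
```

Emit:
play_rows(
  increments=[
    [[0, 0, -3.3, 1.1, 0.6], [0, 0, -3.3, 1.1, 0], [0, 0, -3.3, 1.1, 0], [0, 0, -3.3, 1.1, 0], [0, 0, -3.3, 1.0, 0], [0, 0, -3.3, 1.0, 0], [0, 0, -3.3, 1.0, 0], [0, 0, 0, 0, 0], [0, 0, 0, 0, 0]],
  ],
)

```text
time_s: 2.9
ee_pos: [0.603, -0.2079, 0.2191]
eef_rot: [2.535, 1.569, 2.748]
force: [-0.2, 0.3, 0.3]
grip_width: 0.0942
```

```bash
cat > look.py <<'E'
import sys,json
from h import *
from station import ctrl
def look(nm):
    o=ctrl.get_obs(); im=ctrl.camera("wrist")
    cv2.imwrite(f"pics/{nm}.png",im[:,:,::-1])
    json.dump([list(o["ee_pos"]),list(o["eef_rot"])],open(f"pics/{nm}.json","w")); return o
if __name__=="__main__":
    o=look(sys.argv[1]); print(o["time_s"],o["ee_pos"],o["eef_rot"],o["qpos"].round(3),o["force"].round(1),o["grip_width"])
E
python3 look.py w1
```

```text
2.9 [ 0.60300553 -0.20793878  0.21912863] [2.53498199 1.56901456 2.74824975] [-0.389  0.492  1.224  0.     1.427 -2.174] [-0.2  0.3  0.3] 0.0941792250188186
```

View pics/w1.png

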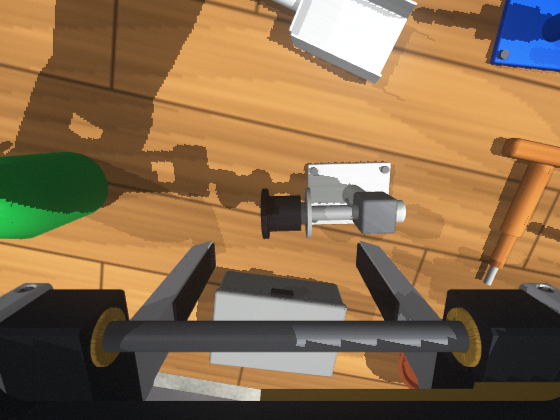

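The wrist view shows the rose lying left–right: spray face at about (265,213), collet ring at (308,213), clamp at (377,213). Overlay the fit.

```bash
cat > ov.py <<'E'
import sys,json
from h import *
def ov(nm,p,out,rose=True,box=(240,140,180,110),k=4,rx=.075):
    pose=json.load(open(f"pics/{nm}.json")); im=cv2.imread(f"pics/{nm}.png"); x,y,w,h=box
    v=cv2.resize(im[y:y+h,x:x+w],None,fx=k,fy=k,interpolation=cv2.INTER_CUBIC)
    def dr(L,col,cl=True):
        q=((proj("wrist",st(p,L),pose)-[x,y]+.5)*k-.5).astype(np.int32); cv2.polylines(v,[q],cl,col,1)
    dr([[.015,.018,.122],[.015,-.018,.122],[-.015,-.018,.122],[-.015,.018,.122]],(0,255,0))
    dr([[.055,.042,.01],[.055,-.042,.01],[-.055,-.042,.01],[-.055,.042,.01]],(255,0,0))
    for s in(-.008,.008): dr([[.015,s,.1],[.106,s,.1]],(0,0,255),False)
    if rose: dr(ring(rx-.01,.027),(0,255,255));dr(ring(rx+.04,.027),(255,255,0))
    cv2.imwrite(f"pics/{out}.png",v)
if __name__=="__main__":
    ov("w1",[.5878,-.1186,-1.3484],"w1o")
E
python3 ov.py
```

```text
(no output)
```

View pics/w1o.png

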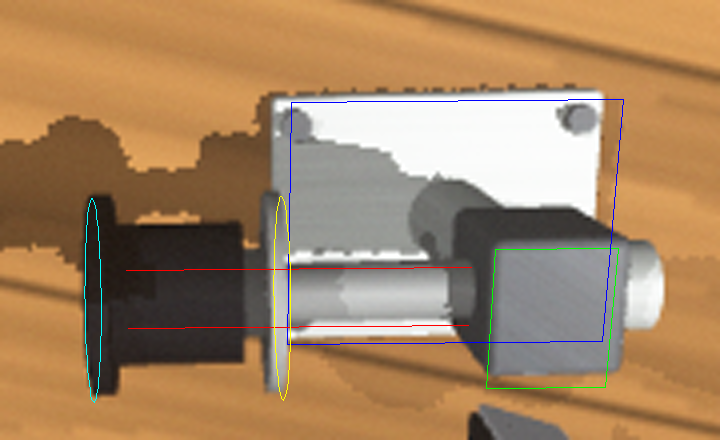

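Run:
```python
from h import *
import json
from ov import ov
pose=json.load(open("pics/w1.json"))
def cr(pts,off,k): return (np.array(pts)+.5)/k-.5+np.array(off)
w=lambda *q: cr(q,(240,140),4)
D=[((.112,0,.1),w(101,295)),((.067,0,.1),w(275,291)),((.015,.018,.122),w(487,375)),((.015,-.018,.122),w(494,245))]
Pl=[((.055,-.042,.01),w(274,97)),((-.055,-.042,.01),w(603,93))]
f=lambda p:np.concatenate([(proj("wrist",st(p,l),pose)[0]-px) for l,px in D])
s=least_squares(f,(.588,-.118,-1.348)); print(s.x.round(4),f(s.x).round(1))
def g(q): 
    # plate allowed x offset
    return np.concatenate([f(q[:3]),*[(proj("wrist",st(q[:3],np.array(l)+[q[3],0,0]),pose)[0]-px) for l,px in Pl]])
s2=least_squares(g,[*s.x,0]); print(s2.x.round(4),g(s2.x).round(1))
ov("w1",s2.x[:3],"w1p")
```

```text
[ 0.5854 -0.1195 -1.339 ] [ 0.7 -0.1 -0.5  0.1 -0.1  1.2 -0.  -1.2]
[ 0.5857 -0.1194 -1.3432  0.0059] [ 0.7 -0.2 -0.5  0.2 -0.2  1.4  0.  -1.  -0.5 -0.   0.5 -0.3]
```

View pics/w1p.png

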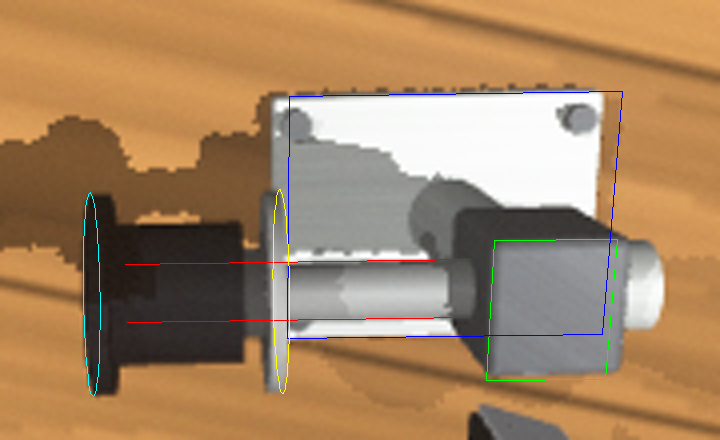

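```bash
cat > tgt.py <<'E'
from h import *
from station import ctrl
A=np.array([.5857,-.1194,-1.344])
def rep(p,x,z,y=0):
    o=ctrl.get_obs(); M=R.from_euler('xyz',o["eef_rot"]).as_matrix()
    yw=np.arctan2(-M[1,1],-M[0,1]); g=st(p,[[x,y,z]])[0]
    print("t",round(o["time_s"],2),"ee",o["ee_pos"].round(4),"turn about tool x deg",round(np.degrees(yw-p[2]),2),
     "shift cm",(M.T@(g-o["ee_pos"])*100).round(2),"w",round(o["grip_width"]*1000,1),"F(stand axes)",(st([0,0,-p[2]],o["force"])[0]).round(1),"tilt",M[:,0].round(3))
    c,s=np.cos(p[2]),np.sin(p[2]); d=o["ee_pos"][:2]-p[:2]; print("TCP in stand x,y mm",(1000*(c*d[0]+s*d[1])).round(1),(1000*(-s*d[0]+c*d[1])).round(1))
E
python3 -c "
from tgt import *
rep(A,.093,.111)"
```

```text
t 2.95 ee [ 0.6028 -0.2069  0.2197] turn about tool x deg -0.67 shift cm [10.87 -0.4   0.31] w 93.8 F(stand axes) [-0.4 -0.7 -0.4] tilt [-0.001  0.001 -1.   ]
TCP in stand x,y mm 89.1 -3.0
```

Emit:
play_rows(
  increments=[
    [[0, 1.0, -0.2, 0.15, -0.7], [0, 2.0, -0.2, 0.16, 0], [0, 2.5, 0, 0, 0], [0, 2.5, 0, 0, 0], [0, 1.5, 0, 0, 0], [0, 0, 0, 0, 0], [0, 0, 0, 0, 0]],
  ],
)

```text
time_s: 3.53
ee_pos: [0.6068, -0.2092, 0.1254]
eef_rot: [2.478, 1.57, 2.709]
force: [-0.7, -0.4, 0.5]
grip_width: 0.0944
```

```bash
python3 look.py w2; python3 -c "
from tgt import *
rep(A,.093,.111)"
```

```text
3.5333 [ 0.60676232 -0.20916662  0.12538677] [2.47827969 1.57001196 2.70940499] [-0.389  0.573  1.323  0.     1.247 -2.191] [-0.7 -0.4  0.5] 0.09441469844405483
t 3.58 ee [ 0.6073 -0.2095  0.1265] turn about tool x deg 0.24 shift cm [ 1.55 -0.03 -0.08] w 93.9 F(stand axes) [0.6 0.1 0. ] tilt [ 0.001 -0.    -1.   ]
TCP in stand x,y mm 92.7 0.8
```

View pics/w2.png

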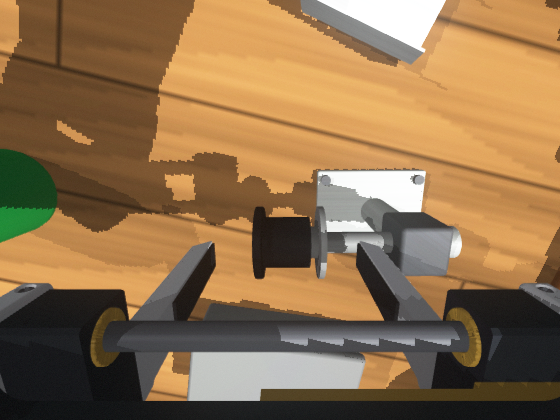

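```bash
python3 -c "
from ov import *
ov('w2',[.5857,-.1194,-1.344],'w2o',box=(240,160,180,125))"
```

```text
(no output)
```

View pics/w2o.png

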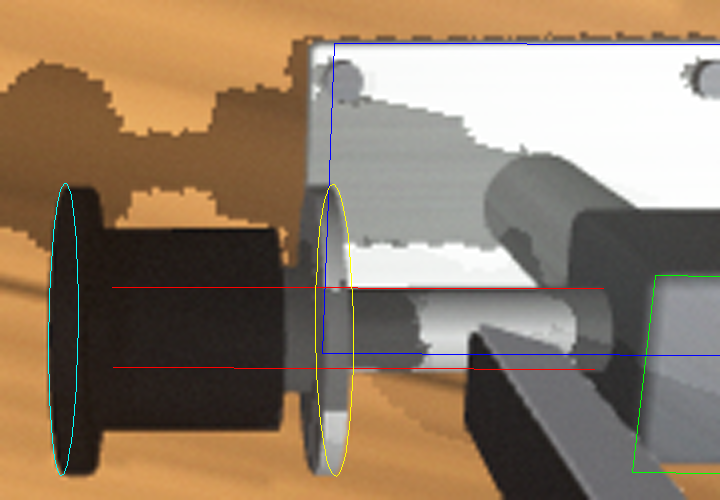

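The overlay agrees within about 1 mm. Descend the rest and close softly in steps.

Emit:
play_rows(
  increments=[
    [[0, 1.0, 0, -0.05, 0], [0, 0.5, 0, 0, 0], [0, 0, 0, 0, 0], [80, 0, 0, 0, 0], [95, 0, 0, 0, 0], [95, 0, 0, 0, 0], [95, 0, 0, 0, 0], [95, 0, 0, 0, 0]],
  ],
  newtons=22,
)

```text
time_s: 4.25
ee_pos: [0.6065, -0.2102, 0.1106]
eef_rot: [-0.724, 1.57, -0.493]
force: [-0.4, -0.3, -0.4]
grip_width: 0.0638
```

```bash
python3 look.py w3; python3 -c "
from tgt import *
rep(A,.093,.111)"
```

```text
4.25 [ 0.60654585 -0.21015252  0.11064146] [-0.72397184  1.57049222 -0.49337815] [-0.391  0.587  1.337 -0.     1.218 -2.192] [-0.4 -0.3 -0.4] 0.06378432879135006
t 4.3 ee [ 0.6065 -0.2101  0.1106] turn about tool x deg 0.21 shift cm [-0.04  0.01  0.01] w 61.0 F(stand axes) [ 0.1 -0.6 -0.1] tilt [ 0. -0. -1.]
TCP in stand x,y mm 93.1 -0.1
```

View pics/w3.png

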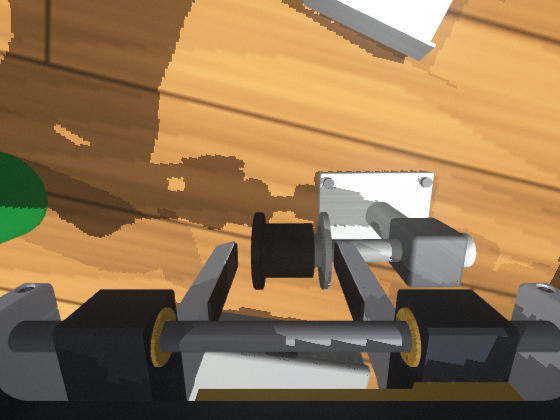

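The fingers straddle the discs evenly, as predicted (about 2.5 mm gap behind the ring, 8 mm at the face). Squeeze.

Emit:
play_rows(
  increments=[
    [[110, 0, 0, 0, 0], [120, 0, 0, 0, 0], [128, 0, 0, 0, 0], [136, 0, 0, 0, 0], [145, 0, 0, 0, 0], [160, 0, 0, 0, 0], [160, 0, 0, 0, 0], [160, 0, 0, 0, 0]],
  ],
  newtons=22,
)

```text
time_s: 4.97
ee_pos: [0.6065, -0.2103, 0.1105]
eef_rot: [-1.045, 1.57, -0.815]
force: [0.3, -1.1, 0.0]
grip_width: 0.0449
```

```bash
python3 look.py w4; python3 -c "
from tgt import *
rep(A,.093,.111)"
```

```text
4.9667 [ 0.60653616 -0.21025575  0.11053499] [-1.04534611  1.57046066 -0.81484718] [-0.391  0.587  1.337 -0.     1.217 -2.192] [ 0.3 -1.1  0. ] 0.04486530800422547
t 5.02 ee [ 0.6065 -0.2103  0.1105] turn about tool x deg 0.21 shift cm [-0.05  0.02  0.01] w 44.6 F(stand axes) [ 1.1 -0.4  1.4] tilt [ 0. -0. -1.]
TCP in stand x,y mm 93.2 -0.1
```

View pics/w4.png

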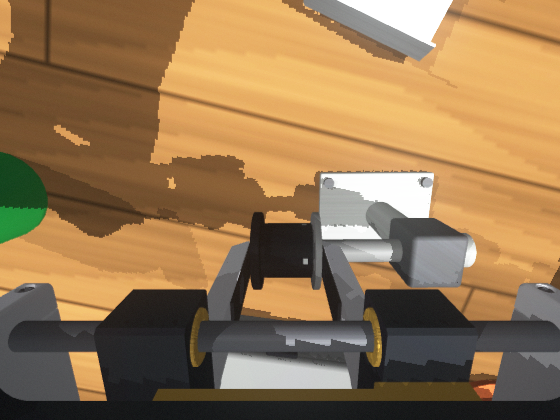

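Opening 44.9 mm means the ring is fully in, with almost no wrist force. Draw off, slowly at first.

Emit:
play_rows(
  increments=[
    [[160, 0, -0.1, 0, 0], [160, 0, -0.15, 0, 0], [160, 0, -0.2, 0, 0], [160, 0, -0.2, 0, 0], [160, 0, -0.2, 0, 0]],
  ],
)

```text
time_s: 5.43
ee_pos: [0.6084, -0.2185, 0.1105]
eef_rot: [1.815, 1.571, 2.045]
force: [-0.7, 2.0, 2.0]
grip_width: 0.0447
```

```bash
python3 -c "
from tgt import *
rep(A,.093,.111)"
```

```text
t 5.43 ee [ 0.6084 -0.2185  0.1105] turn about tool x deg 0.22 shift cm [-0.05  0.87  0.02] w 44.7 F(stand axes) [-2.1 -0.3  2. ] tilt [-0.  0. -1.]
TCP in stand x,y mm 101.7 -0.1
```

Moved 8.5 mm past the catch with only about 2 N of drag, so the catch is clear. Continue.

Emit:
play_rows(
  increments=[
    [[160, 0, -0.4, 0, 0], [160, 0, -0.5, 0, 0], [160, 0, -0.5, 0, 0], [160, 0, -0.5, 0, 0], [160, 0, -0.5, 0, 0], [160, 0, -0.6, 0, 0], [160, 0, -0.7, 0, 0], [160, 0, -0.8, 0, 0], [160, 0, -0.8, 0, 0], [160, 0, -0.5, 0, 0], [160, 0, 0, 0, 0], [160, 0, 0, 0, 0]],
  ],
)

```text
time_s: 6.43
ee_pos: [0.6216, -0.2751, 0.1103]
eef_rot: [2.059, 1.571, 2.29]
force: [0.2, -0.0, -1.9]
grip_width: 0.0447
```

```bash
python3 look.py w5; python3 -c "
from tgt import *
rep(A,.093,.111)
print(ctrl.get_obs()['qpos'])
import cv2
cv2.imwrite('pics/s5.png',ctrl.camera('side')[:,:,::-1])"
```

```text
6.4333 [ 0.62162404 -0.27507862  0.11027935] [2.05939281 1.57059742 2.28955815] [-0.471  0.671  1.202  0.     1.268 -2.271] [ 0.2 -0.  -1.9] 0.044718471645073476
t 6.48 ee [ 0.6216 -0.2748  0.1103] turn about tool x deg 0.21 shift cm [-0.07  6.65  0.02] w 44.7 F(stand axes) [-0.4  0.6 -1.7] tilt [-0.  0. -1.]
TCP in stand x,y mm 159.5 0.1
[-4.70093558e-01  6.71036584e-01  1.20250994e+00  6.69969254e-05
  1.26828746e+00 -2.27137526e+00]
```

View pics/w5.png

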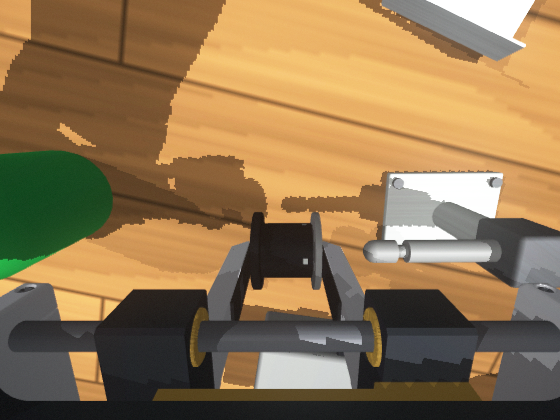

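View pics/s5.png

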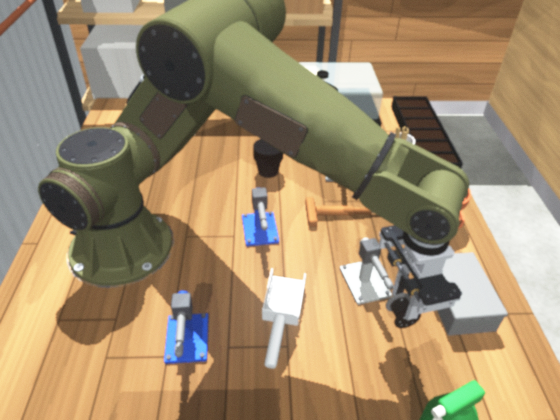

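The rose is clear of pipe A (tip visible at (370,250)) and held level, discs upright at (258,250) and (317,250). Now lift and carry over to stand_b.

Emit:
play_rows(
  increments=[
    [[160, -1, 0, 0, 0], [160, -2, 0, 0, 0], [160, -2.5, 0, 0, 0], [160, -2.5, 0, 0, 0], [160, -2, 0, 0, 0], [160, 0, 0, 0, 5], [160, 0, 0, 0, 5], [160, 0, 0, 0, 5], [160, 0, 0, 0, 0]],
  ],
)

```text
time_s: 7.28
ee_pos: [0.6217, -0.2746, 0.2115]
eef_rot: [-0.394, 1.57, -0.429]
force: [0.1, 0.9, -1.5]
grip_width: 0.0445
```

```bash
python3 -c "
from tgt import *
rep([.583,.3095,-1.6058],.175,.21)"
```

```text
t 7.28 ee [ 0.6217 -0.2746  0.2115] turn about tool x deg -0.0 shift cm [ 0.13 40.74 -5.91] w 44.5 F(stand axes) [-0.9  0.1 -1.5] tilt [ 0.001 -0.    -1.   ]
TCP in stand x,y mm 582.4 59.1
```

Emit:
play_rows(
  increments=[
    [[160, 0, 1.5, -0.2, 0], [160, 0, 3.5, -0.5, 0], [160, 0, 3.5, -0.5, 0], [160, 0, 3.5, -0.5, 0], [160, 0, 3.5, -0.5, 0], [160, 0, 3.5, -0.5, 0], [160, 0, 3.5, -0.5, 0], [160, 0, 3.5, -0.5, 0], [160, 0, 3.5, -0.5, 0], [160, 0, 3.5, -0.5, 0], [160, 0, 3.5, -0.5, 0], [160, 0, 3.2, -0.6, 0]],
  ],
)

```text
time_s: 8.28
ee_pos: [0.5756, 0.1259, 0.2112]
eef_rot: [0.278, 1.57, 0.251]
force: [-0.5, -0.6, -2.0]
grip_width: 0.0449
```

```bash
python3 -c "
from tgt import *
rep([.583,.3095,-1.6058],.175,.21)"
```

```text
t 8.28 ee [0.5756 0.1259 0.2112] turn about tool x deg 0.44 shift cm [0.12 0.87 0.1 ] w 44.9 F(stand axes) [ 0.6 -0.5 -2. ] tilt [ 0.001  0.    -1.   ]
TCP in stand x,y mm 183.7 -1.0
```

Emit:
play_rows(
  increments=[
    [[160, 0, 0, 0, 0], [160, 0, 0, 0, 0]],
  ],
)

```text
time_s: 8.45
ee_pos: [0.5757, 0.1253, 0.211]
eef_rot: [0.171, 1.57, 0.146]
force: [-0.2, -1.1, -1.8]
grip_width: 0.0446
```

```bash
python3 look.py w6; python3 -c "
from ov import *
ov('w6',[.583,.3095,-1.6058],'w6o',rose=False,box=(300,140,190,125))
from tgt import *
rep([.583,.3095,-1.6058],.175,.21)"
```

```text
8.45 [0.57574325 0.12534339 0.21102201] [0.17138306 1.57024868 0.14569125] [ 0.152  0.383  1.397 -0.     1.361 -1.393] [-0.2 -1.1 -1.8] 0.04459354114775584
t 8.5 ee [0.576  0.1241 0.2109] turn about tool x deg 0.41 shift cm [0.09 1.05 0.06] w 44.2 F(stand axes) [-0.6 -0.  -1.6] tilt [ 0. -0. -1.]
TCP in stand x,y mm 185.5 -0.5
```

View pics/w6.png

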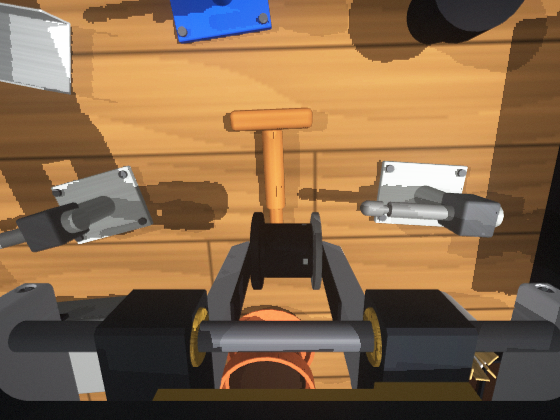

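View pics/w6o.png

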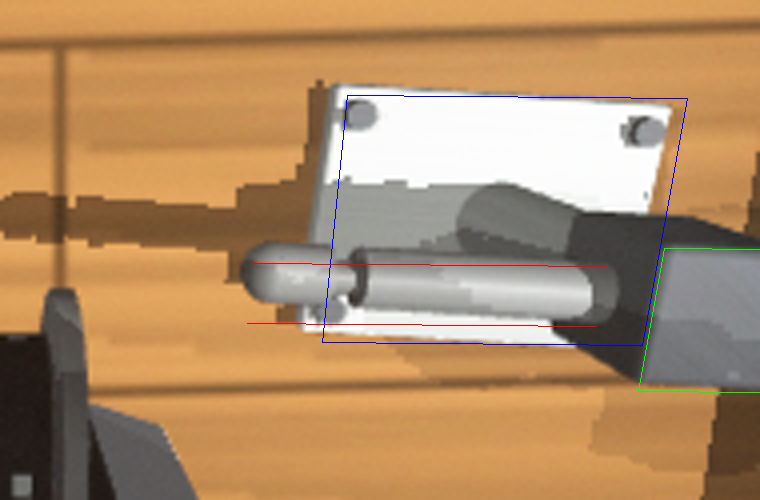

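The wrist view shows pipe B with its tip at about (361,208) and its clamp exit at about (450,213). The coarse yaw is about 3° off, so I'll refit with these pixels.

```bash
cat > fitb.py <<'E'
from h import *
import json
from ov import ov
def cr(q,off,k): return (np.array(q)+.5)/k-.5+np.array(off)
def fit(nm,off,k,lines,tip,plate,clamp,x0=(.583,.3095,-1.65),box=None,out=None):
    pose=json.load(open(f"pics/{nm}.json"))
    def f(q):
        p=q[:3]; r=[]
        L=proj("wrist",st(p,[[.02,0,.1],[.11,0,.1]]),pose)
        for l in lines:
            u,v=cr(l,off,k); t=(u-L[0,0])/(L[1,0]-L[0,0]); r.append(2*(L[0,1]+t*(L[1,1]-L[0,1])-v))
        r+=list(proj("wrist",st(p,[[q[3],0,.1]]),pose)[0]-cr(tip,off,k))
        for l,px in plate: r+=list(.5*(proj("wrist",st(p,[l]),pose)[0]-cr(px,off,k)))
        for l,px in clamp: r+=list(proj("wrist",st(p,[l]),pose)[0]-cr(px,off,k))
        return np.array(r)
    s=least_squares(f,[*x0,.106]); print(s.x.round(4),np.degrees(s.x[2]).round(2),f(s.x).round(1))
    if out: ov(nm,s.x[:3],out,rose=False,box=box,k=k)
    return s.x
if __name__=="__main__":
    d=.0059
    fit("w6",(300,140),4,[(300,273),(400,281.5),(560,290)],(242,271),
     [((.055+d,-.042,.01),(335,86)),((-.055+d,-.042,.01),(673,104)),((.055+d,.042,.01),(302,330))],
     [((.015,-.018,.122),(664,250)),((.015,.018,.122),(640,385))],box=(300,140,190,125),out="w6p")
E
python3 fitb.py
```

```text
[ 0.5828  0.3094 -1.6598  0.1086] -95.1 [ 0.7 -0.5  0.1  0.  -0.   0.3 -0.2  0.1  0.2 -0.3  0.3  1.2 -1.4 -1.2
  0.7]
```

View pics/w6p.png

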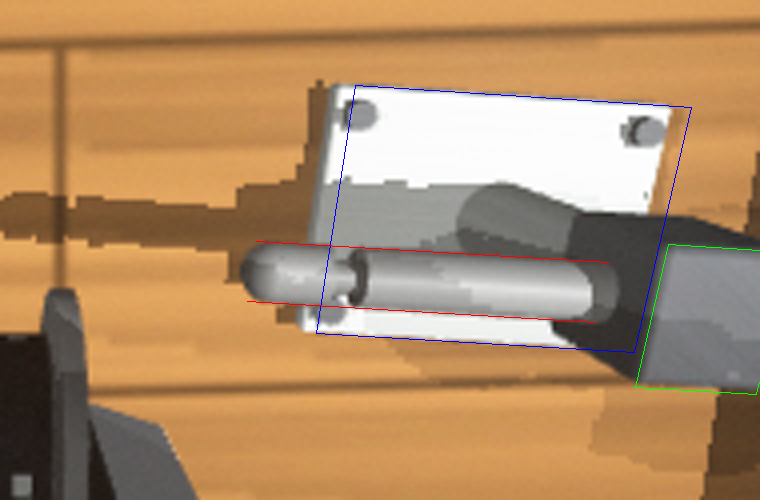

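Emit:
play_rows(
  increments=[
    [[160, 0, 0, 0, 3.9], [160, 0, 0, 0, 0], [160, 0, 0, 0, 0]],
  ],
)

```text
time_s: 8.75
ee_pos: [0.5763, 0.1228, 0.2107]
eef_rot: [-0.409, 1.571, -0.507]
force: [-1.2, 0.3, -1.7]
grip_width: 0.0443
```

```bash
python3 -c "
from tgt import *
rep([.5828,.3094,-1.6598],.162,.111)"
```

```text
t 8.75 ee [0.5763 0.1228 0.2107] turn about tool x deg -0.52 shift cm [ 9.96  2.44 -1.04] w 44.3 F(stand axes) [-0.1 -1.2 -1.7] tilt [ 0. -0. -1.]
TCP in stand x,y mm 186.5 10.1
```

Emit:
play_rows(
  increments=[
    [[160, 0, 1.2, -0.5, -0.5], [160, 0, 1.2, -0.5, 0], [160, 1.5, 0, 0, 0], [160, 2.5, 0, 0, 0], [160, 2.5, 0, 0, 0], [160, 2.0, 0, 0, 0], [160, 1.3, 0, 0, 0], [160, 0, 0, 0, 0], [160, 0, 0, 0, 0], [160, 0, 0, 0, 0]],
  ],
)

```text
time_s: 9.58
ee_pos: [0.5688, 0.1491, 0.1137]
eef_rot: [0.31, 1.569, 0.22]
force: [-0.3, 0.1, -0.4]
grip_width: 0.0445
```

```bash
python3 look.py w7; python3 -c "
from ov import *
ov('w7',[.5828,.3094,-1.6598],'w7o',rose=False,box=(240,160,200,140))
from tgt import *
rep([.5828,.3094,-1.6598],.162,.111)
print(ctrl.get_obs()['qpos'])
im=ctrl.camera('side')[:,:,::-1]; cv2.imwrite('pics/s7.png',im)
a=cv2.imread('pics/w5.png')[160:300,240:440];b=cv2.imread('pics/w7.png')[160:300,240:440]
cv2.imwrite('pics/cmp.png',np.vstack([cv2.resize(i,None,fx=3.9,fy=2.1*1,interpolation=cv2.INTER_CUBIC) for i in(a,b)]))
"
```

```text
9.5833 [0.568804   0.14914286 0.11367233] [0.30988518 1.56924981 0.2201231 ] [ 0.194  0.47   1.509  0.     1.161 -1.287] [-0.3  0.1 -0.4] 0.044482295940629094
t 9.63 ee [0.5689 0.149  0.1138] turn about tool x deg -0.05 shift cm [ 0.28 -0.1  -0.05] w 44.4 F(stand axes) [-0.4 -0.5 -1.4] tilt [ 0.002  0.    -1.   ]
TCP in stand x,y mm 161.0 0.4
[ 1.93928484e-01  4.69365350e-01  1.50928787e+00 -4.01837956e-06
  1.16090964e+00 -1.28692496e+00]
```

View pics/w7o.png

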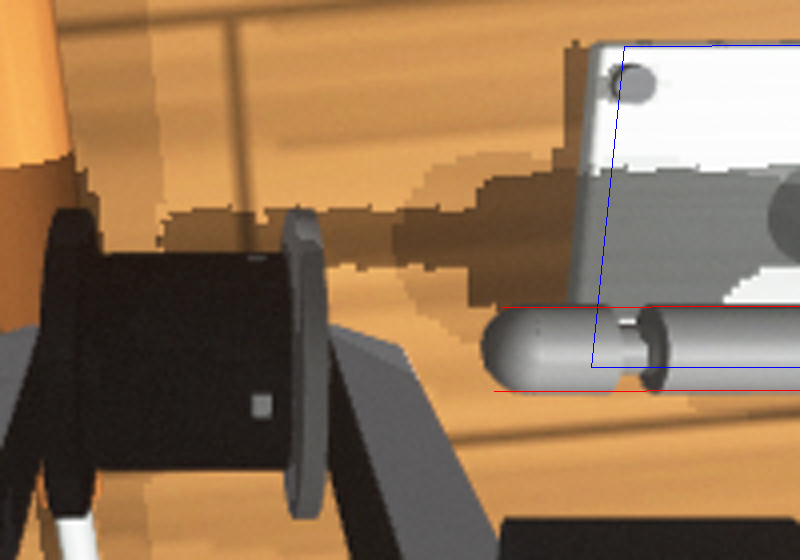

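View pics/cmp.png

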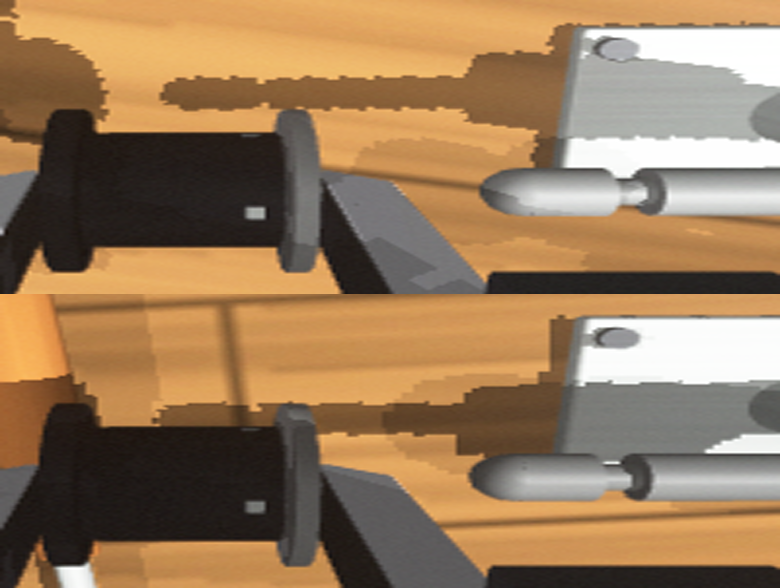

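Emit:
play_rows(
  increments=[
    [[160, 0.3, 0, 0, 0], [160, 0, 0, 0, 0], [160, 0, 0, 0, 0], [160, 0, 0, 0, 0]],
  ],
)

```text
time_s: 10.02
ee_pos: [0.5685, 0.1486, 0.1096]
eef_rot: [0.388, 1.571, 0.297]
force: [0.7, 0.4, -1.3]
grip_width: 0.0449
```

```bash
python3 look.py w8; python3 -c "
from tgt import *
rep([.5828,.3094,-1.6598],.162,.111)
a=cv2.imread('pics/w5.png')[225:275,350:480];b=cv2.imread('pics/w8.png')[225:275,350:480]
cv2.imwrite('pics/cmp2.png',np.vstack([cv2.resize(i,None,fx=6,fy=6,interpolation=cv2.INTER_CUBIC) for i in(a,b)]))
"
```

```text
10.0167 [0.56845213 0.14858779 0.10957356] [0.38793896 1.57067477 0.29729937] [ 0.193  0.474  1.513  0.     1.154 -1.287] [ 0.7  0.4 -1.3] 0.04486502717767955
t 10.07 ee [0.5685 0.1486 0.1096] turn about tool x deg -0.1 shift cm [-0.14 -0.05 -0.  ] w 44.2 F(stand axes) [ 0.7  0.7 -1.3] tilt [ 0.  0. -1.]
TCP in stand x,y mm 161.5 0.0
```

View pics/cmp2.png

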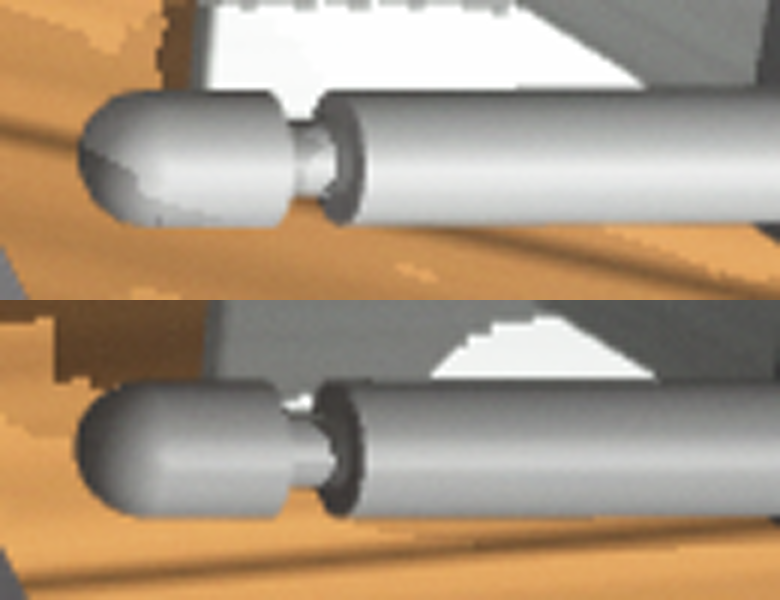

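```bash
python3 -c "
from h import *; import json
A=[.5857,-.1194,-1.344];B=[.5828,.3094,-1.6598]
for nm,p,obs in(('w5',A,251.3),('w7',B,246.9),('w8',B,249.75),('w2',A,160+328/4)):
    pose=json.load(open(f'pics/{nm}.json'))
    print(nm,pose[0],proj('wrist',st(p,[[.09,0,.1],[.07,0,.1]]),pose).round(1).tolist(),obs)
"
```

```text
w5 [0.6216240375910821, -0.27507862448794546, 0.11027935122029676] [[386.7, 249.8], [415.2, 249.8]] 251.3
w7 [0.5688039993480642, 0.14914286182828654, 0.11367233147560538] [[386.7, 247.1], [414.8, 247.0]] 246.9
w8 [0.5684521297446327, 0.14858778738124376, 0.1095735588480441] [[389.5, 249.7], [418.2, 249.6]] 249.75
w2 [0.6067623238973094, -0.2091666156814732, 0.12538677135480913] [[289.8, 241.3], [316.5, 241.4]] 242.0
```

Emit:
play_rows(
  increments=[
    [[160, -0.12, 0, -0.12, 0], [160, 0, 0.6, 0, 0], [160, 0, 0.6, 0, 0], [160, 0, 0.6, 0, 0], [160, 0, 0.5, 0, 0], [160, 0, 0.3, 0, 0], [160, 0, 0, 0, 0], [160, 0, 0, 0, 0]],
  ],
)

```text
time_s: 10.73
ee_pos: [0.5695, 0.1748, 0.1106]
eef_rot: [-2.317, 1.571, -2.407]
force: [0.2, -0.2, -0.9]
grip_width: 0.0443
```

```bash
python3 look.py w9; python3 -c "
from tgt import *
rep([.5828,.3094,-1.6598],.095,.111)
b=cv2.imread('pics/w9.png')[200:300,240:440]
cv2.imwrite('pics/w9c.png',cv2.resize(b,None,fx=4,fy=4,interpolation=cv2.INTER_CUBIC))
cv2.imwrite('pics/t9.png',cv2.resize(ctrl.camera('side')[:,:,::-1][90:230,260:460],None,fx=4,fy=4,interpolation=cv2.INTER_CUBIC))
"
```

```text
10.7333 [0.56953683 0.17479317 0.11056468] [-2.31669322  1.57066585 -2.40687827] [ 0.236  0.49   1.487 -0.     1.165 -1.244] [ 0.2 -0.2 -0.9] 0.04430397901576372
t 10.78 ee [0.5695 0.1746 0.1106] turn about tool x deg -0.09 shift cm [-0.04  4.05  0.12] w 44.5 F(stand axes) [-0.7 -0.4 -1.1] tilt [-0. -0. -1.]
TCP in stand x,y mm 135.5 -1.2
```

View pics/w9c.png

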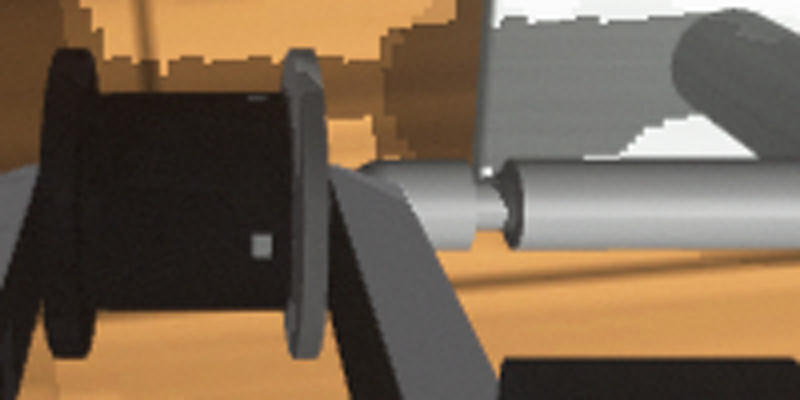

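View pics/t9.png

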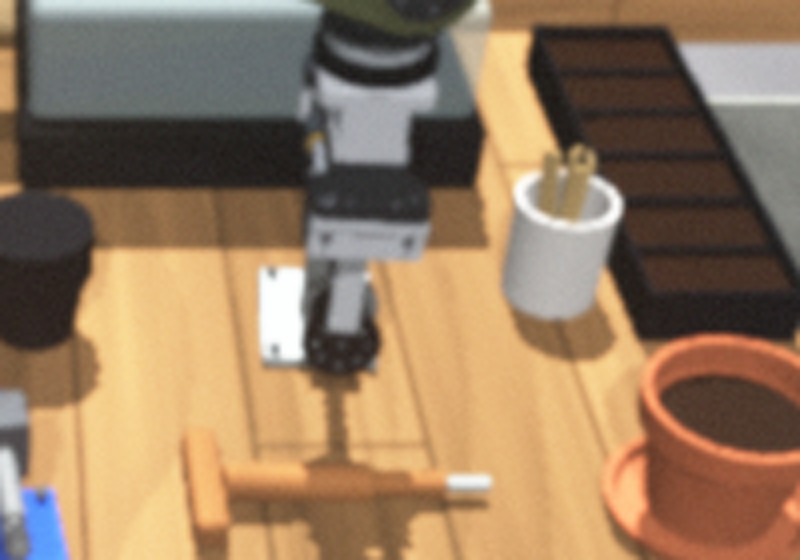

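Pipe centre row is 250.8 and rose centre row 250.4, so they are aligned. Advance in small steps, watching the force.

Emit:
play_rows(
  increments=[
    [[160, 0, 0.2, 0, 0], [160, 0, 0.2, 0, 0], [160, 0, 0.2, 0, 0], [160, 0, 0.2, 0, 0], [160, 0, 0.2, 0, 0]],
  ],
)

```text
time_s: 11.25
ee_pos: [0.5705, 0.1848, 0.1107]
eef_rot: [0.564, 1.571, 0.473]
force: [-0.3, 0.0, -1.5]
grip_width: 0.0447
```

Emit:
play_rows(
  increments=[
    [[160, 0, 0.2, 0, 0], [160, 0, 0.2, 0, 0]],
  ],
)

```text
time_s: 11.42
ee_pos: [0.5708, 0.1888, 0.1106]
eef_rot: [-3.047, 1.571, -3.137]
force: [-0.1, -0.1, -2.0]
grip_width: 0.0443
```

```bash
python3 look.py w10; python3 -c "
from tgt import *
rep([.5828,.3094,-1.6598],.095,.111)
b=cv2.imread('pics/w10.png')[200:300,240:440]
cv2.imwrite('pics/w10c.png',cv2.resize(b,None,fx=4,fy=4,interpolation=cv2.INTER_CUBIC))
"
```

```text
11.4167 [0.57084328 0.1887869  0.11062141] [-3.04652163  1.57074463 -3.13703824] [ 0.258  0.501  1.469  0.     1.171 -1.222] [-0.1 -0.1 -2. ] 0.044293943922721554
t 11.47 ee [0.5709 0.1891 0.1107] turn about tool x deg -0.08 shift cm [-0.03  2.59  0.11] w 44.5 F(stand axes) [-0.7 -0.3 -1.2] tilt [ 0.  0. -1.]
TCP in stand x,y mm 120.9 -1.2
```

View pics/w10c.png

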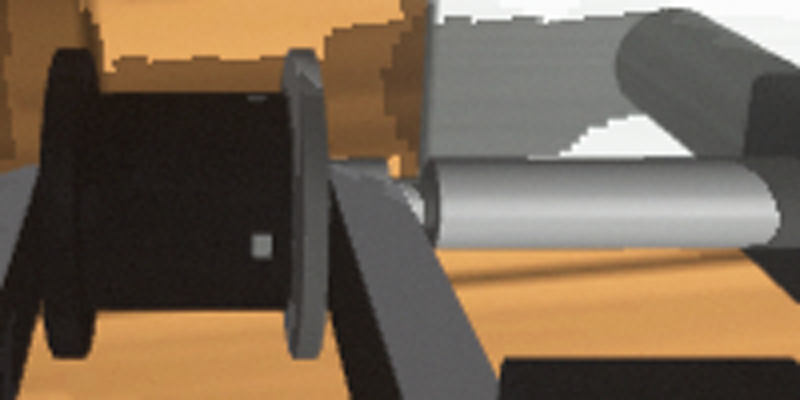

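The tip has entered the ring with no contact force. Continue.

Emit:
play_rows(
  increments=[
    [[160, 0, 0.2, 0, 0], [160, 0, 0.2, 0, 0], [160, 0, 0.2, 0, 0]],
  ],
)

```text
time_s: 11.72
ee_pos: [0.5714, 0.1947, 0.1106]
eef_rot: [-1.441, 1.571, -1.532]
force: [-0.1, 0.1, -1.2]
grip_width: 0.0444
```

Emit:
play_rows(
  increments=[
    [[160, 0, 0.2, 0, 0], [160, 0, 0.2, 0, 0], [160, 0, 0.2, 0, 0]],
  ],
)

```text
time_s: 11.97
ee_pos: [0.572, 0.2007, 0.1107]
eef_rot: [0.198, 1.571, 0.108]
force: [-0.1, -0.4, -2.0]
grip_width: 0.0443
```

```bash
python3 look.py w11; python3 -c "
from tgt import *
rep([.5828,.3094,-1.6598],.095,.111)
b=cv2.imread('pics/w11.png')[200:300,240:440]
cv2.imwrite('pics/w11c.png',cv2.resize(b,None,fx=4,fy=4,interpolation=cv2.INTER_CUBIC))
"
```

```text
11.9667 [0.57196292 0.20070739 0.11065628] [0.19833916 1.57075184 0.10777331] [ 0.277  0.512  1.454 -0.     1.176 -1.203] [-0.1 -0.4 -2. ] 0.044336526358005106
t 12.02 ee [0.5719 0.201  0.1106] turn about tool x deg -0.08 shift cm [-0.04  1.39  0.12] w 44.5 F(stand axes) [-0.8  0.4 -1.5] tilt [-0.  0. -1.]
TCP in stand x,y mm 108.9 -1.2
```

View pics/w11c.png

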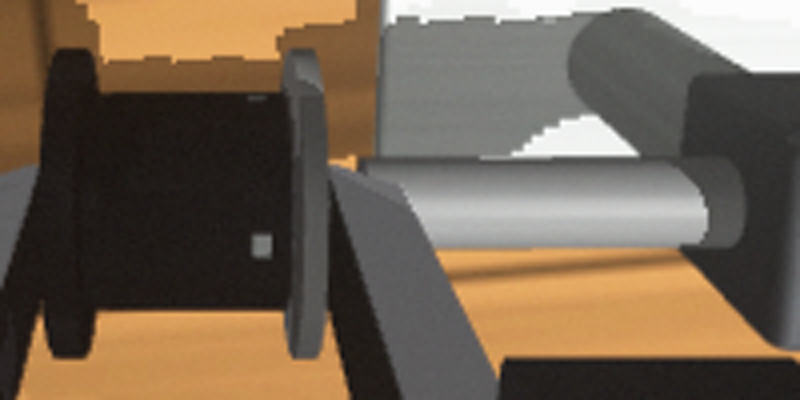

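Emit:
play_rows(
  increments=[
    [[160, 0, 0.2, 0, 0], [160, 0, 0.2, 0, 0], [160, 0, 0.2, 0, 0], [160, 0, 0.2, 0, 0]],
  ],
)

```text
time_s: 12.35
ee_pos: [0.5727, 0.2087, 0.1106]
eef_rot: [0.013, 1.571, -0.078]
force: [0.1, 0.7, -1.1]
grip_width: 0.0449
```

Emit:
play_rows(
  increments=[
    [[160, 0, 0.1, 0, 0], [160, 0, 0.1, 0, 0]],
  ],
)

```text
time_s: 12.52
ee_pos: [0.5728, 0.2106, 0.1106]
eef_rot: [-0.347, 1.571, -0.438]
force: [-0.6, -0.4, -2.2]
grip_width: 0.0443
```

Emit:
play_rows(
  increments=[
    [[160, 0, 0.1, 0, 0], [160, 0, 0.1, 0, 0]],
  ],
)

```text
time_s: 12.68
ee_pos: [0.573, 0.2125, 0.1106]
eef_rot: [-2.434, 1.571, -2.525]
force: [-0.2, -0.1, -1.8]
grip_width: 0.0446
```

```bash
python3 -c "
from tgt import *
rep([.5828,.3094,-1.6598],.095,.111)"
```

```text
t 12.68 ee [0.573  0.2125 0.1106] turn about tool x deg -0.1 shift cm [-0.04  0.24  0.11] w 44.6 F(stand axes) [ 0.1 -0.2 -1.8] tilt [-0. -0. -1.]
TCP in stand x,y mm 97.4 -1.1
```

Still free; expected home is around TCP x ≈ 95 mm. Now 0.5–1 mm steps until I feel the stop.

Emit:
play_rows(
  increments=[
    [[160, 0, 0.05, 0, 0], [160, 0, 0.05, 0, 0]],
  ],
)

```text
time_s: 12.85
ee_pos: [0.5731, 0.2135, 0.1107]
eef_rot: [-0.06, 1.571, -0.151]
force: [-0.6, -0.2, -1.3]
grip_width: 0.0445
```

Emit:
play_rows(
  increments=[
    [[160, 0, 0.05, 0, 0], [160, 0, 0.05, 0, 0]],
  ],
)

```text
time_s: 13.02
ee_pos: [0.5732, 0.2145, 0.1106]
eef_rot: [0.239, 1.571, 0.149]
force: [-0.2, -0.8, -1.8]
grip_width: 0.0444
```

Emit:
play_rows(
  increments=[
    [[160, 0, 0.05, 0, 0], [160, 0, 0, 0, 0]],
  ],
)

```text
time_s: 13.18
ee_pos: [0.5733, 0.215, 0.1107]
eef_rot: [0.888, 1.571, 0.798]
force: [-0.3, 0.5, -1.3]
grip_width: 0.0447
```

Emit:
play_rows(
  increments=[
    [[160, 0, 0.05, 0, 0], [160, 0, 0, 0, 0]],
  ],
)

```text
time_s: 13.35
ee_pos: [0.5733, 0.2154, 0.1106]
eef_rot: [-1.807, 1.571, -1.897]
force: [0.0, -0.5, -2.2]
grip_width: 0.0444
```

Emit:
play_rows(
  increments=[
    [[160, 0, 0.05, 0, 0], [160, 0, 0, 0, 0]],
  ],
)

```text
time_s: 13.52
ee_pos: [0.5733, 0.2156, 0.1106]
eef_rot: [-1.804, 1.57, -1.895]
force: [-0.0, -2.1, -1.4]
grip_width: 0.0445
```

Emit:
play_rows(
  increments=[
    [[160, 0, 0.05, 0, 0], [160, 0, 0, 0, 0]],
  ],
)

```text
time_s: 13.68
ee_pos: [0.5733, 0.2158, 0.1106]
eef_rot: [-1.836, 1.57, -1.927]
force: [-0.4, -5.4, 0.0]
grip_width: 0.0447
```

Emit:
play_rows(
  increments=[
    [[160, 0, 0.05, 0, 0], [160, 0, 0, 0, 0]],
  ],
)

```text
time_s: 13.85
ee_pos: [0.5734, 0.2159, 0.1106]
eef_rot: [-1.793, 1.569, -1.884]
force: [-1.3, -8.2, 0.4]
grip_width: 0.0446
```

Emit:
play_rows(
  increments=[
    [[160, 0, 0.05, 0, 0], [160, 0, 0, 0, 0]],
  ],
)

```text
time_s: 14.02
ee_pos: [0.5734, 0.216, 0.1106]
eef_rot: [-1.788, 1.568, -1.879]
force: [-1.7, -10.6, 1.4]
grip_width: 0.0449
```

The stop is felt at TCP x ≈ 94 mm (rose origin ≈ 76.6 mm; vision predicted 77.6). Force ramps to 10 N with no travel, so it is home. Now let the jaws out slowly while following with the arm, so the rose stays against the stop.

Emit:
play_rows(
  increments=[
    [[134, 0, 0, 0, 0], [131, 0, 0, 0, 0], [129, 0, 0.03, 0, 0], [127, 0, 0.04, 0, 0]],
  ],
)

```text
time_s: 14.35
ee_pos: [0.5735, 0.2172, 0.1106]
eef_rot: [-1.829, 1.569, -1.92]
force: [-0.3, -8.4, 1.0]
grip_width: 0.0473
```

```bash
python3 -c "
from tgt import *
rep([.5828,.3094,-1.6598],.095,.111)"
```

```text
t 14.35 ee [0.5735 0.2172 0.1106] turn about tool x deg -0.11 shift cm [-0.04 -0.23  0.11] w 47.3 F(stand axes) [8.4 0.4 1. ] tilt [-0.001 -0.002 -1.   ]
TCP in stand x,y mm 92.7 -1.1
```

Emit:
play_rows(
  increments=[
    [[124, 0, 0.05, 0, 0], [121, 0, 0.05, 0, 0], [118, 0, 0.05, 0, 0]],
  ],
)

```text
time_s: 14.6
ee_pos: [0.5737, 0.2188, 0.1107]
eef_rot: [-1.737, 1.569, -1.828]
force: [-2.5, -9.3, 2.4]
grip_width: 0.0504
```

Emit:
play_rows(
  increments=[
    [[116, 0, 0.0, 0, 0], [114, 0, 0.0, 0, 0], [112, 0, 0, 0, 0]],
  ],
)

```text
time_s: 14.85
ee_pos: [0.5737, 0.2196, 0.1108]
eef_rot: [0.942, 1.571, 0.852]
force: [0.2, -1.7, 0.1]
grip_width: 0.0527
```

```bash
python3 look.py w12; python3 -c "
from tgt import *
rep([.5828,.3094,-1.6598],.095,.111)
b=cv2.imread('pics/w12.png')[200:300,240:440]
cv2.imwrite('pics/w12c.png',cv2.resize(b,None,fx=4,fy=4,interpolation=cv2.INTER_CUBIC))
"
```

```text
14.85 [0.5737167  0.21964666 0.11076512] [0.94243363 1.57053725 0.85171635] [ 0.306  0.528  1.428  0.     1.185 -1.174] [ 0.2 -1.7  0.1] 0.05274616801823359
t 14.9 ee [0.5737 0.2197 0.1108] turn about tool x deg -0.09 shift cm [-0.02 -0.48  0.11] w 52.3 F(stand axes) [ 2.2 -1.1  0.6] tilt [ 0.  0. -1.]
TCP in stand x,y mm 90.2 -1.0
```

View pics/w12c.png

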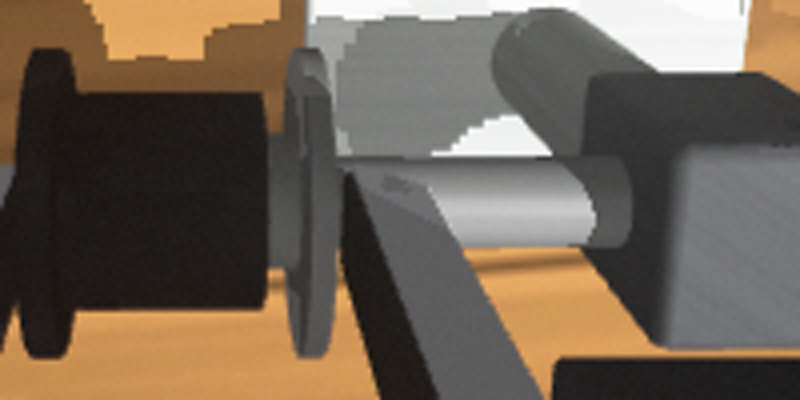

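The ring has sprung out: the neck between ring and socket is visible again at (275,200) in the crop, and both pads are nearly off. Open wide and rise.

Emit:
play_rows(
  increments=[
    [[90, 0, -0.1, 0, 0], [60, 0, 0, 0, 0], [40, 0, 0, 0, 0], [40, 0, 0, 0, 0], [40, 0, 0, 0, 0], [40, -0.5, 0, 0, 0], [40, -1.5, 0, 0, 0], [40, -2, 0, 0, 0], [40, -2, 0, 0, 0], [40, -2, 0, 0, 0], [40, -2, 0, 0, 0], [40, 0, 0, 0, 0]],
  ],
)

```text
time_s: 15.9
ee_pos: [0.5747, 0.2191, 0.2153]
eef_rot: [0.41, 1.564, 0.319]
force: [-0.0, 0.1, 1.3]
grip_width: 0.0793
```

Emit:
play_rows(
  increments=[
    [[40, 0, 0, 0, 0], [40, 0, 0, 0, 0]],
  ],
)

```text
time_s: 16.07
ee_pos: [0.5733, 0.2186, 0.2097]
eef_rot: [-2.761, 1.57, -2.852]
force: [0.7, 0.3, -0.6]
grip_width: 0.0793
```

```bash
python3 look.py w13; python3 -c "
from ov import *
ov('w13',[.5828,.3094,-1.6598],'w13o',box=(240,150,200,140),rx=.0766)
from tgt import *
rep([.5828,.3094,-1.6598],.095,.111)
cv2.imwrite('pics/t13.png',ctrl.camera('top')[:,:,::-1])
"
```

```text
16.0667 [0.5732625  0.21855434 0.2097315 ] [-2.76104972  1.56966324 -2.85160513] [ 0.305  0.441  1.32   0.     1.382 -1.176] [ 0.7  0.3 -0.6] 0.07930319123886012
t 16.12 ee [0.5732 0.2185 0.2094] turn about tool x deg -0.09 shift cm [ 9.84 -0.35  0.17] w 79.4 F(stand axes) [-0.4 -0.4 -0.6] tilt [-0.002 -0.001 -1.   ]
TCP in stand x,y mm 91.4 -1.5
```

View pics/w13o.png

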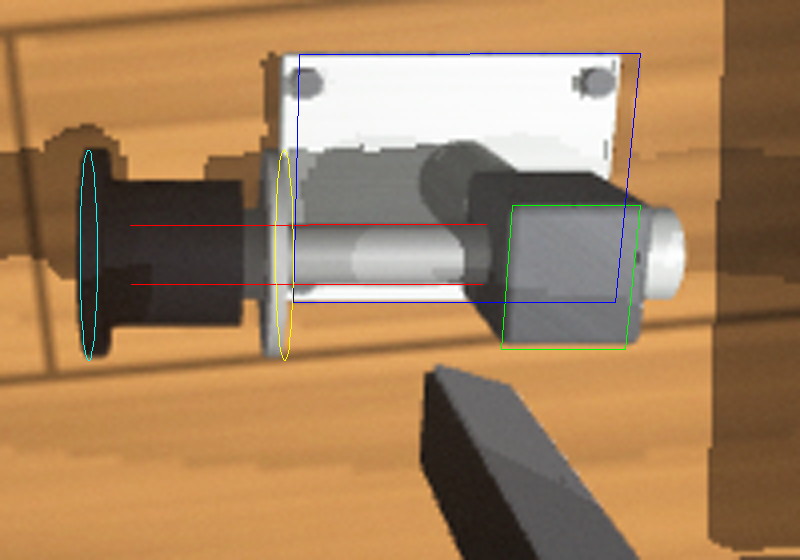

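View pics/t13.png

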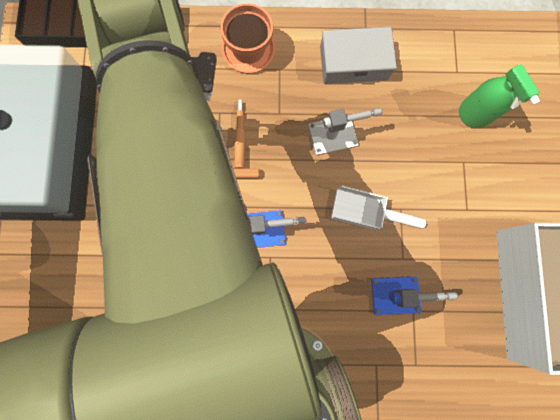

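The overlay matches with the ring fully out (same neck gap as when it was locked on stand_a), and the rose sits on the pipe axis at about x = 77 mm. Gripper is clear. Handing in.

```bash
python3 -c "
from station import ctrl
print(ctrl.hand_in())"
```

```text
the job is handed in; nothing more can be done
None
```

The rose is off stand_a and locked on stand_b's pipe, and the job is handed in at about 16 s; no verdict was reported.

- **Taking it off:** I pinched the spray face and collet ring from above. The jaws stopped at 44.9 mm, which means the ring was fully in. The rose then drew straight off with about 2 N of drag.
- **Putting it on:** After refitting stand_b's pose from the wrist camera, I slid the rose on with no contact force until it stopped. The stop was at about x = 76.6 mm of stand_b; the camera had predicted 77.6 mm. The push against the stop reached about 10 N.
- **Letting go:** I opened the jaws slowly while following with the arm so the rose stayed home, and the ring sprang back out.

**Last checks:**
- The wrist picture showed the rose on the pipe axis at about x = 77 mm, with the ring fully out and the same neck gap as when it was locked on stand_a.
- The gripper was about 10 cm clear, with near-zero wrist force.
- In the last top view the scoop and dibber had not visibly moved. The arm hid the pot stack, but it went nowhere near it.
- I did not tug the rose to test the catch; the lock is judged from the ring's position.

**Disagreements:** the first yaw fit of stand_b was about 3° off and was corrected before insertion. The fitted stand_b pose put the pipe axis about 1 mm to the side of where lining up the rose in the wrist picture put it. I used the picture, and the rose went on freely.

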